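# Scan the flour bin's label for the bakery stock count

## Robot

A 6-joint arm with a two-finger parallel gripper is mounted at the origin on the work surface. World frame = base frame: x ahead of the robot, y to its left, z up, the work surface at z = 0. Lengths are in m, angles in degrees, forces in N, time in s.
With the tool pointing down it reaches from about 0.325 to 0.775 m from the base axis. Payload 5.5 kg.
Tool frame: the origin (TCP) lies midway between the tips of the shut fingers; the grasp point (between the pads) lies 19 mm behind it; z points along the fingers, y is the line along which they close (so a half turn about z gives the same grasp; the last joint's range is limited). The gripper opens to 88 mm and grips with 3 to 60 N. Pads are 20 mm wide; open, the fingers measure 115 mm over their backs; the gripper's body (75 mm by 178 mm) begins 61 mm behind the grasp point.
Start: joints at [71.522, 5.22, 70.514, -0, 104.267, -3.249], TCP at [0.158, 0.579, 0.223] pointing down, gripper open.
Joint ranges: [-164.24, 164.24], [-49.07, 125.15], [9.68, 141.18], [-86.29, 266.29], [3.28, 154.24], [-151.56, 151.56]. Speed limits (degrees/s): [147.25, 147.25, 172.46, 180, 180, 180].

## Interface

Orientations are given as [roll, pitch, yaw] about the fixed x, y, z axes, in that order (R = Rz(yaw) Ry(pitch) Rx(roll)).
In Python, from station import move_pose, move_linear, move_joints, grip, hold, inverse_kinematics, observe, camera, Unreachable, hand_in gives the robot as it stands. Calls block until the motion is done:
- move_pose(position, orientation): joint-space move of the TCP to a pose.
- move_linear(position, rot=None, rate=0.15, max_force=None): straight line of the TCP; rot=None keeps the orientation; rate is the mean speed in m/s. With max_force (N) it stops when the force on the tool has changed by that much, and returns True; else False.
- move_joints(angles): joint-space move.
- grip(opening, force=None): opening from 0.0 (shut) to 1.0 (fully open); force is the grip in N (None keeps the last); returns when the fingers have stopped.
- hold(seconds).
- inverse_kinematics(position, orientation): joint angles nearest the present ones, or None.
- observe(): the state.
- camera(name): name is "scene" or "top" or "wrist"; returns a dict with "color" (400x640x3 uint8, red, green, blue), "mtx" (3x3 intrinsics, pixels), "k1" (the pictures are not rectified: a ray, as slopes to the right and down, at radius r is drawn at 1 + k1 r^2 times it, then the intrinsics apply), "view" (4x4, takes a point from world to camera coordinates); the wrist camera has in their place "hand_eye" (4x4, takes a point from camera to tool coordinates, whose origin is the TCP and whose axes are the flange's). Camera axes: x right, y down, z forward; pixel columns grow to the right and rows downward; lengths in m; the calibration is good to about 2 mm. A picture is of the moment at which its call begins: read the wrist's pose just before it. There is no depth.
A pose or a line that the arm cannot do raises Unreachable and nothing moves.
- hand_in(): hands the job in; it is judged then, once.
The state is a dict: "t": time; "joint_positions": joint angles; "joint_vel": joint speeds; "joint_efforts": joint torques, N m; "eef_pos": TCP position; "tool_rot": TCP orientation; "contact_force": force on the tool from outside, world axes, zero at the start; "moment": the same for the moment, N m; "gripper_width": opening from 0.0 (shut) to 1.0 (fully open); "grip_force": force on a finger pad.
Only numpy, scipy, OpenCV 4.12 (cv2) and the standard library are available. Lean on these libraries where they do the work, as an engineer would, in place of code of your own. Each camera call takes 0.05 s, during which the arm holds its last target. There are 200 camera calls.

## Task

Pick up the hand scanner from its charging plate and point it at the bar label on the lid of the wider ingredient bin: aim the beam at the middle of the label, square to it, with the scanner's window about 100 mm away, and hold it still like that for about two seconds. Then set the scanner down again (do not drop it), standing upright in the middle of its charging plate, and let go. Leave the bins, the saucepan, the jar and the rolling pin where they are.

Things in the scene. Friction and masses are not known exactly. Their poses are not given: they have to be found in the camera images.
- scanner: Grey and black hand scanner, 0.3 kg, standing loose on the plate. Origin: underside, 5 mm behind the foot's middle; x the way the nose points, z up. Foot 96 (x) x 76 x 12 mm, stem 36 x 30 mm, level head 80 (x) x 42 x 40 mm high with flat upright sides, its middle 145 mm straight over the origin: grip it there from above. Black nose in front, 38 mm wide, points 55 degrees below level.
- scan_window (a point): Centre of the scanner's window, where the beam leaves: 61 mm in front of and 107 mm above the scanner's origin. Its z axis is the beam, pointing out of the window: forwards and 55 degrees below the scanner's level x axis.
- plate: Flat white charging plate with a grey field, 150 (x) x 130 (y) x 8 mm thick, fixed to the bench. Origin: centre of its underside, z up.
- wide_bin: The wider of two white ingredient bins, 2.2 kg, 190 mm wide (y), 150 mm deep (x); its grey lid slopes at 35 degrees from the low front (about 80 mm high, on -x, the robot's side) up to the back (about 187 mm high). Origin: centre of its underside; x towards its high back. The bins may swap places.
- wide_bin_label (a point): Centre of the white label with black bars, 90 (y) x 70 mm, flat on the sloping lid of the wide bin, 135 mm above the bench over the bin's origin. Its z axis points straight out of the label, up and to the bin's front (35 degrees from vertical); its x axis runs up the slope.
- narrow_bin: The narrower bin, 115 mm wide, otherwise like the wide one, with the same kind of label; a bystander. Origin: centre of its underside.
- saucepan: Steel saucepan, 140 mm wide, 75 mm high, with a 140 mm long bar handle along its +x; a bystander. Origin: centre of its underside.
- jar: Amber glass jar with a steel cap, 70 mm wide, 95 mm high; a bystander. Origin: centre of its underside.
- rolling_pin: Small wooden rolling pin, 42 mm thick, about 220 mm long, lying on the bench; a bystander. Origin: the middle of its length, at its underside.

How it is judged (in metres and radians):
On the way:
1. held in the fingers, the scanner stays aimed at the wide bin's label for 1.5 s: beam within 20 mm of its centre each way, 60 to 150 mm off, within 0.35 rad of square, still (contact force between the fingers and scanner above 1 N and z of wide_bin_label in the frame of scan_window between 0.06 and 0.15 m and x of wide_bin_label in the frame of scan_window between -0.02 and 0.02 m and y of wide_bin_label in the frame of scan_window between -0.02 and 0.02 m and angle between the z axis of scan_window and the z axis of wide_bin_label, either way round below 0.35 rad and linear speed of scanner below 0.03 m/s and angular speed of scanner below 0.25 rad/s), for 1.5 s.
At the end, for the whole second after the job is handed in: The label has been scanned, and the scanner stands on its charging plate, upright within 0.1 rad, its origin within 30 mm of the plate's centre, released and at rest (horizontal distance between scanner and plate below 0.03 m and z of scanner in the frame of plate between 0.004 and 0.012 m and angle between scanner's own z axis and vertical below 0.1 rad and linear speed of scanner below 0.02 m/s); the robot touches nothing.
It fails at once if the scanner is let go (or falls) more than 20 mm above its plate's top (contact force between the fingers and scanner below 0.3 N and z of scanner in the frame of plate above 0.028 m).
It fails at once if a bin is shifted by more than 20 mm (distance of any of wide_bin, narrow_bin from where it was at the start of the episode above 0.02 m).
It fails at once if the saucepan, the jar or the rolling pin is shifted by more than 30 mm (distance of any of saucepan, jar, rolling_pin from where it was at the start of the episode above 0.03 m).
It also fails if it takes over 58 s, if anything falls off the work surface, if the arm or the gripper's body presses on something with over 40 N, if the wrist force passes 120 N, or if a joint passes its speed limit or range.

## Working session

There is one attempt and no reset: what is moved stays moved. The work goes in short steps, each a Python script; the robot and the scene stay as the last script left them, time stands still between calls to the robot, and variables do not carry over. Pictures are saved under pics/ and viewed, at most 10 in all, crops included, and the job is handed in when it is done.

```bash
mkdir -p pics; ls; python3 - <<'E'
from station import *
import cv2,pickle
d={n:camera(n) for n in("scene","top")}
pickle.dump(d,open("cams.pkl","wb"))
for n in d:
    cv2.imwrite(f"pics/{n}0.png",d[n]["color"][...,::-1]); print(n,d[n]["mtx"],d[n]["k1"],d[n]["view"])
print(observe())
E
```

```text
pics
scene [[489.35169886   0.         324.51521841]
 [  0.         489.35169886 192.22623353]
 [  0.           0.           1.        ]] 0.018353856576163702 [[ 0.99658347 -0.08256045  0.00227147 -0.53582508]
 [-0.0687635  -0.84464736 -0.53088833  0.13368607]
 [ 0.04574897  0.52891834 -0.84743874  1.32204177]
 [ 0.          0.          0.          1.        ]]
top [[487.83036232   0.         317.867022  ]
 [  0.         487.83036232 193.13105791]
 [  0.           0.           1.        ]] -0.08767021970800609 [[-0.00534244 -0.99994718  0.00878005  0.01919603]
 [-0.99709565  0.00465974 -0.07601683  0.55513248]
 [ 0.07597191 -0.00916067 -0.99706788  1.35887509]
 [ 0.          0.          0.          1.        ]]
{'t': 0.1, 'joint_positions': array([ 7.15220875e+01,  5.25754912e+00,  7.05762638e+01, -8.04128855e-05,
        1.04265349e+02, -3.24808753e+00]), 'joint_vel': array([-0.02598123,  0.02525968, -0.16016431,  0.015398  , -0.01227426,
       -0.06904588]), 'joint_efforts': array([ 2.55728330e-03, -4.47854626e+01, -4.07573104e+01,  7.00175366e-02,
        2.83425953e-02, -1.26700734e-04]), 'eef_pos': array([0.15752645, 0.57867541, 0.2216203 ]), 'tool_rot': array([-1.79900993e+02, -5.54062840e-03,  1.64770151e+02]), 'contact_force': array([-0.54189564, -0.83285053, -0.16047191]), 'moment': array([-0.06108433,  0.01003639,  0.01995645]), 'grip_force': 0.0, 'gripper_width': 1.0005391308415041}
```

View pics/scene0.png

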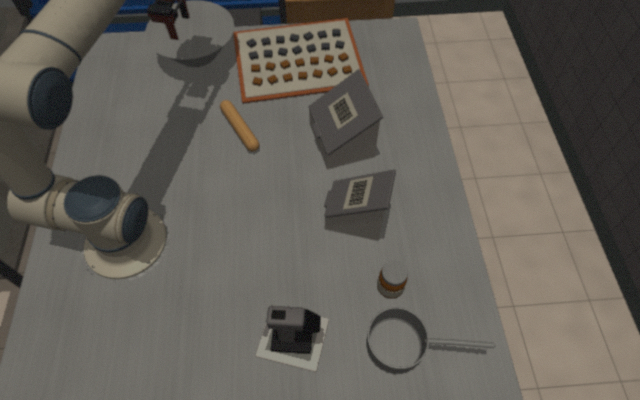

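View pics/top0.png

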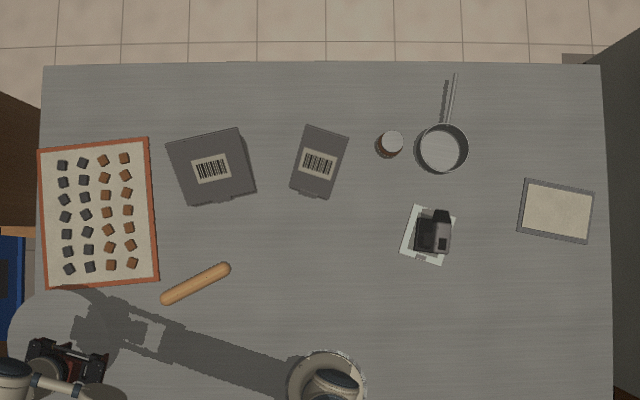

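The wide bin is at top (210,168) / scene (345,115). The scanner stands on its plate at top (430,235) / scene (293,335), nose roughly towards +x. I'll zoom in to read the corners.

```bash
python3 - <<'E'
import cv2,pickle,numpy as np
d=pickle.load(open("cams.pkl","rb"))
C=[("top",160,125),("top",385,198),("scene",295,70),("scene",245,297)]
t=[]
for n,u,v in C:
    c=cv2.resize(d[n]["color"][v:v+75,u:u+100,::-1],None,fx=4,fy=4,interpolation=cv2.INTER_CUBIC)
    c=cv2.convertScaleAbs(c,alpha=1.4)
    for k in range(0,100,20): cv2.putText(c,str(u+k),(4*k,8),0,.3,(0,255,255)); cv2.line(c,(4*k,0),(4*k,300),(0,255,255) if k==0 else (0,120,120),1)
    for k in range(0,75,15): cv2.putText(c,str(v+k),(0,4*k+10),0,.3,(0,255,0)); cv2.line(c,(0,4*k),(400,4*k),(0,120,120),1)
    t.append(c)
cv2.imwrite("pics/crops.png",np.vstack([np.hstack(t[:2]),np.hstack(t[2:])]))
E
```

```text
(no output)
```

View pics/crops.png

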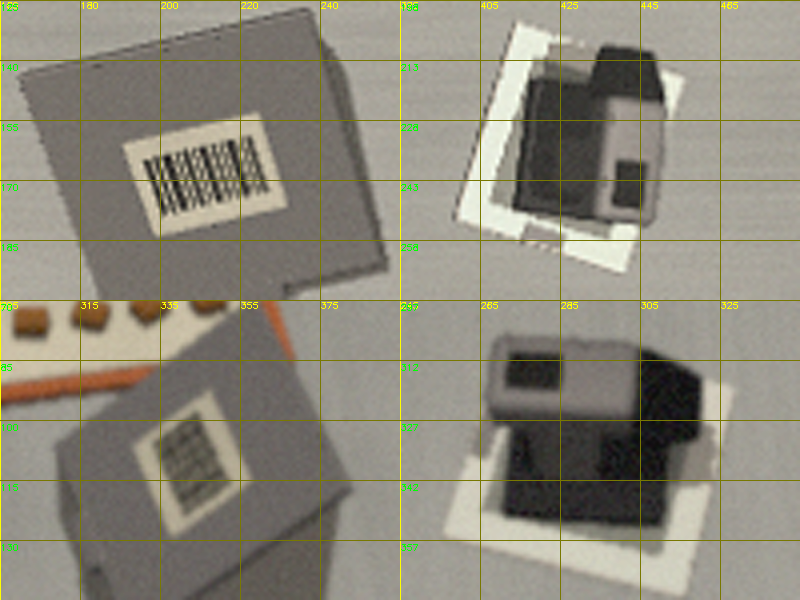

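```bash
cat > h.py <<'E'
import numpy as np,cv2,pickle
from scipy.optimize import least_squares
from scipy.spatial.transform import Rotation as R
def proj(c,P):
    P=np.atleast_2d(P); q=P@c["view"][:3,:3].T+c["view"][:3,3]
    s=q[:,:2]/q[:,2:]; s=s*(1+c["k1"]*(s**2).sum(1,keepdims=True))
    return s@c["mtx"][:2,:2].T+c["mtx"][:2,2]
def place(p,L):
    c,s=np.cos(p[2]),np.sin(p[2]); L=np.atleast_2d(L).astype(float)
    return np.c_[p[0]+c*L[:,0]-s*L[:,1],p[1]+s*L[:,0]+c*L[:,1],L[:,2]]
def fit(d,obs,p0):
    # obs: (cam, local xyz (world height), uv)
    def r(p): return np.concatenate([(proj(d[n],place(p,l))[0]-uv) for n,l,uv in obs])
    s=least_squares(r,p0,loss="soft_l1"); return s.x,r(s.x).reshape(-1,2).round(1)
E
python3 - <<'E'
from h import *
d=pickle.load(open("cams.pkl","rb"))
a=np.radians(35)
lab=lambda sx,sy:(sx*.035*np.cos(a),sy*.045,.135+sx*.035*np.sin(a))
O=[("top",lab(1,1),(190.5,160.8)),("top",lab(1,-1),(225,153.5)),("top",lab(-1,-1),(232,176.5)),("top",lab(-1,1),(199.5,184.2)),
("scene",lab(-1,1),(328.75,105.75)),("scene",lab(1,1),(347.5,92.5)),("scene",lab(1,-1),(357.8,116.2)),("scene",lab(-1,-1),(338,128.8))]
b,rb=fit(d,O,[.6,.3,.3])
P=lambda x,y:(x*.075,y*.065,.008)
O=[("top",P(1,1),(414.2,203.5)),("top",P(-1,1),(399.2,253)),("top",P(-1,-1),(441.2,266)),("top",P(1,-1),(456.5,216.7)),
("scene",P(-1,-1),(255.75,356.2)),("scene",P(1,-1),(316.2,371)),("scene",P(1,1),(328.75,318.2))]
p,rp=fit(d,O,[.45,-.3,-.3])
H=lambda x,y:(x*.040,y*.021,.173)
F=lambda x,y,z:(.005+x*.048,y*.038,z)
O=[("top",H(-1,1),(435.75,252.25)),("top",H(-1,-1),(448,254.5)),("top",H(1,-1),(451,222.2)),("top",H(1,1),(436.5,222.2)),
("top",F(1,1,.02),(417.5,217.5)),("top",F(-1,1,.02),(413.5,249.7)),("scene",F(-1,-1,.008),(270.7,350.7)),("scene",F(1,-1,.008),(311.2,353.2))]
s,rs=fit(d,O,[.45,-.3,-.1])
for n,x,r in(("bin",b,rb),("plate",p,rp),("scanner",s,rs)): print(n,x[:2].round(4),np.degrees(x[2]).round(2),r.tolist())
pickle.dump((b,p,s),open("fit.pkl","wb"))
E
```

```text
bin [0.6126 0.2952] 12.22 [[0.1, -0.4], [-0.4, -0.6], [-0.3, -0.3], [-1.0, -0.7], [-0.8, 1.3], [-0.3, 0.6], [-0.4, -0.0], [-0.6, 1.3]]
plate [ 0.436  -0.2953] -17.9 [[-1.1, -0.8], [-1.3, -0.1], [-0.0, 0.5], [-0.5, -0.3], [-1.2, 0.9], [0.3, 1.3], [0.2, 0.1]]
scanner [ 0.4298 -0.2943] -6.94 [[-3.6, 0.2], [0.5, -0.2], [0.6, 0.5], [-1.2, -1.4], [-1.0, -0.8], [-0.5, 0.7], [-0.1, 1.9], [-0.1, 1.0]]
```

```bash
cat > plan.py <<'E'
from h import *
from station import *
b,p,s=pickle.load(open("fit.pkl","rb"))
deg=lambda r:float(np.degrees(r))
def ori(yaw,flip): return [180,0,(deg(yaw)+180*flip+180)%360-180]
off=.103; a=np.radians(35)
lx=-off*np.sin(a)-.061
scan=np.array([*place([*b],[lx,0,0])[0][:2], .135+off*np.cos(a)-.107])  # scanner origin
tcp=lambda o,dz=0:[float(o[0]),float(o[1]),float(o[2]+.126+dz)]
pick=np.array([s[0],s[1],.008]); put=np.array([p[0],p[1],.008])
E
python3 - <<'E'
from plan import *
for f in(0,1):
  for o,y in((pick,s[2]),(scan,b[2]),(put,p[2])):
    for dz in(0,.09 if o is scan else .2):
      j=inverse_kinematics(tcp(o,dz),ori(y,f)); print(f,np.round(tcp(o,dz),3),None if j is None else np.round(j,1))
E
```

```text
0 [ 0.43  -0.294  0.134] [-38.1  -7.   91.6  -0.   95.4  58.8]
0 [ 0.43  -0.294  0.334] [-38.1  -3.9  68.3  -0.  115.7  58.8]
0 [0.495 0.27  0.238] [ 2.510e+01 -1.000e-01  7.440e+01 -0.000e+00  1.057e+02  1.029e+02]
0 [0.495 0.27  0.328] [ 25.1   2.4  62.6  -0.  115.  102.9]
0 [ 0.436 -0.295  0.134] [-37.8  -6.1  90.7  -0.   95.4  70.1]
0 [ 0.436 -0.295  0.334] [-37.8  -3.1  67.5  -0.  115.6  70.1]
1 [ 0.43  -0.294  0.134] [ -38.1   -7.    91.6    0.    95.4 -121.2]
1 [ 0.43  -0.294  0.334] [ -38.1   -3.9   68.3    0.   115.7 -121.2]
1 [0.495 0.27  0.238] [ 2.510e+01 -1.000e-01  7.440e+01  0.000e+00  1.057e+02 -7.710e+01]
1 [0.495 0.27  0.328] [ 25.1   2.4  62.6   0.  115.  -77.1]
1 [ 0.436 -0.295  0.134] [ -37.8   -6.1   90.7    0.    95.4 -109.9]
1 [ 0.436 -0.295  0.334] [ -37.8   -3.1   67.5    0.   115.6 -109.9]
```

```bash
python3 - <<'E'
from plan import *
P=observe()["eef_pos"]; move_linear([P[0],P[1],.33])
move_pose(tcp(pick,.2),ori(s[2],0)); hold(.3)
o=observe(); c=camera("wrist"); pickle.dump((o,c),open("w.pkl","wb"))
T=np.eye(4);T[:3,:3]=R.from_euler("xyz",o["tool_rot"],degrees=True).as_matrix();T[:3,3]=o["eef_pos"]
c["view"]=np.linalg.inv(T@c["hand_eye"])
im=c["color"][...,::-1].copy()
def poly(q,L,col):
    u=proj(c,place(q,L)); cv2.polylines(im,[np.round(u).astype(int).reshape(-1,1,2)],True,col,1)
sq=lambda hx,hy,z,cx=0:[(cx+i*hx,j*hy,z) for i,j in((1,1),(-1,1),(-1,-1),(1,-1))]
poly(s,sq(.04,.021,.173),(0,255,0)); poly(s,sq(.048,.038,.02,.005),(255,0,255)); poly(p,sq(.075,.065,.008),(0,0,255))
cv2.imwrite("pics/wrist1.png",im); print(o["t"],o["eef_pos"])
E
```

```text
4.4667 [ 0.42998375 -0.29415117  0.33400005]
```

View pics/wrist1.png

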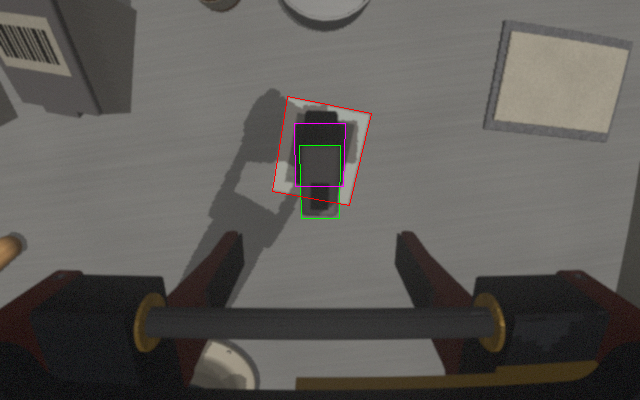

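The wrist view shows the projected plate, foot and head outlines lying on the real ones (head at about (320,182)), so I'll grasp.

```bash
python3 - <<'E'
from plan import *
print(move_linear(tcp(pick,.03),rate=.15)); print(move_linear(tcp(pick),rate=.06,max_force=8))
grip(0.0,30); o=observe(); print(o["gripper_width"]*88,o["grip_force"],o["eef_pos"],o["contact_force"])
move_linear(tcp(pick,.04),rate=.06); move_linear(tcp(pick,.2)); o=observe(); print(o["gripper_width"]*88,o["grip_force"],o["contact_force"],o["t"])
move_pose(tcp(scan,.09),ori(b[2],0)); move_linear(tcp(scan),rate=.05); hold(.3)
o=observe(); print(o["t"],o["eef_pos"],o["tool_rot"],o["contact_force"],o["grip_force"])
ims=[]
for n in("top","scene"):
    c=camera(n); u=proj(c,place(b,[[0,0,.135]]))[0]; print(n,u)
    x,y=int(u[0])-50,max(0,int(u[1])-60); im=c["color"][...,::-1].copy()
    q=[*scan[:2],b[2]]; H=lambda hx,hy,z,cx=0:[(cx+i*hx,j*hy,scan[2]+z) for i,j in((1,1),(-1,1),(-1,-1),(1,-1))]
    for L,col in((H(.048,.038,0,.005),(255,0,255)),(H(.04,.021,.165),(0,255,0))):
        cv2.polylines(im,[np.round(proj(c,place(q,L))).astype(int).reshape(-1,1,2)],True,col,1)
    ims.append(cv2.resize(im[y:y+150,x-20:x+80],None,fx=4,fy=4,interpolation=cv2.INTER_CUBIC))
cv2.imwrite("pics/scan.png",np.hstack(ims))
E
```

```text
False
False
42.128382226819895 29.811574816703796 [ 0.42988216 -0.29437278  0.13400103] [-0.18831902 -1.05177961  0.23506735]
42.102673040559154 29.79904532432556 [ 0.77335543  0.70548669 -4.3817055 ] 9.25
13.5417 [0.49525273 0.26982291 0.23844457] [-1.79998505e+02 -6.05711800e-03  1.22178344e+01] [ 0.13993648  0.3786746  -3.2603193 ] 29.799100756645203
top [211.36434887 168.39808491]
scene [342.3225068  111.50762054]
```

View pics/scan.png

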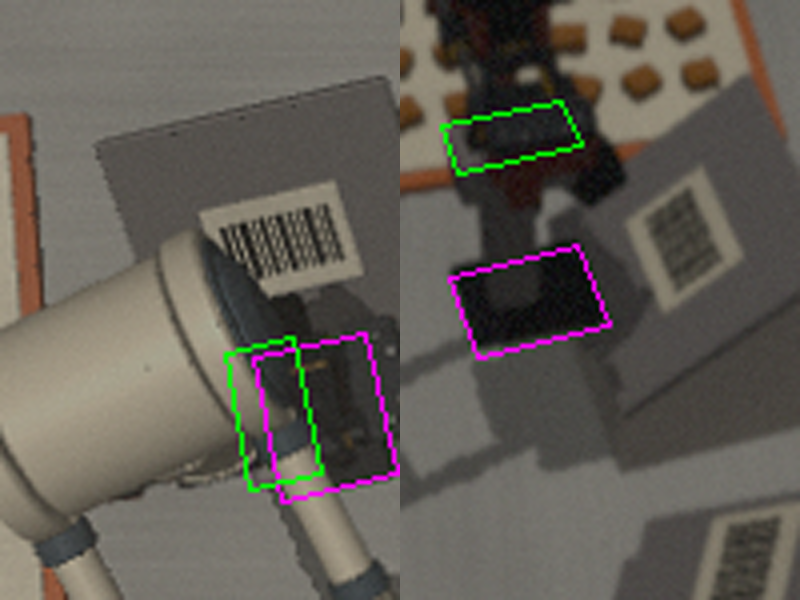

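In the scene view (right half) the foot coincides with its predicted outline to about 2 px, the pose is upright, and the label (crop 685,240) is undisturbed. I'll hold for the scan and then return the scanner.

```bash
python3 - <<'E'
from plan import *
hold(2.3)
move_linear(tcp(scan,.09),rate=.08)
move_pose(tcp(put,.2),ori(p[2],0)); move_linear(tcp(put,.03)); hold(.3)
print(move_linear(tcp(put,-.004),rate=.015,max_force=5)); o=observe(); print(o["t"],o["eef_pos"],o["contact_force"],o["grip_force"])
c=camera("scene"); cv2.imwrite("pics/put.png",cv2.resize(c["color"][260:400,220:360,::-1],None,fx=4,fy=4,interpolation=cv2.INTER_CUBIC))
E
```

```text
True
22.6083 [ 0.43599066 -0.29536938  0.13399263] [-0.19799286 -0.82072752  5.37194862] 29.787009358406067
```

View pics/put.png

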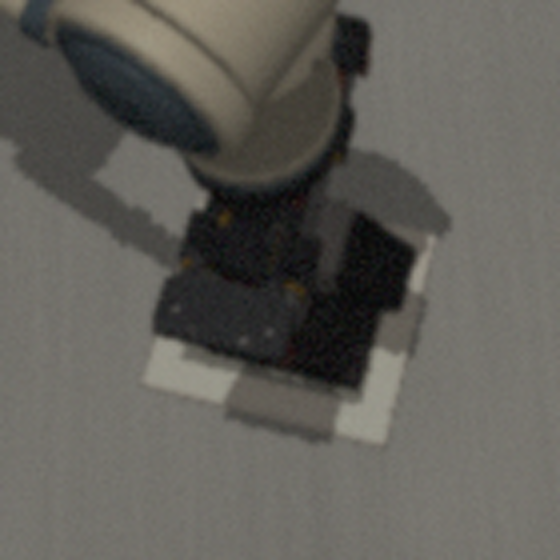

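The scanner foot stands within the plate (crop foot corner (360,385), plate corner (385,440)), and contact came at the expected height. I'll release, retreat and check.

```bash
python3 - <<'E'
from plan import *
grip(1.0); hold(.2); move_linear(tcp(put,.2),rate=.1)
P=observe()["eef_pos"]; move_pose([.40,0,.36],[180,0,0]); hold(.5)
o=observe(); print(o["t"],o["gripper_width"],o["contact_force"])
c=camera("scene"); im=c["color"][...,::-1].copy()
q=p; H=lambda hx,hy,z,cx=0:[(cx+i*hx,j*hy,z) for i,j in((1,1),(-1,1),(-1,-1),(1,-1))]
for L,col in((H(.048,.038,.008,.005),(255,0,255)),(H(.04,.021,.173),(0,255,0))):
    cv2.polylines(im,[np.round(proj(c,place(q,L))).astype(int).reshape(-1,1,2)],True,col,1)
cv2.imwrite("pics/end.png",im)
E
```

```text
27.5167 0.9986351987516741 [-0.44771134 -0.22459501 -0.61224183]
```

View pics/end.png

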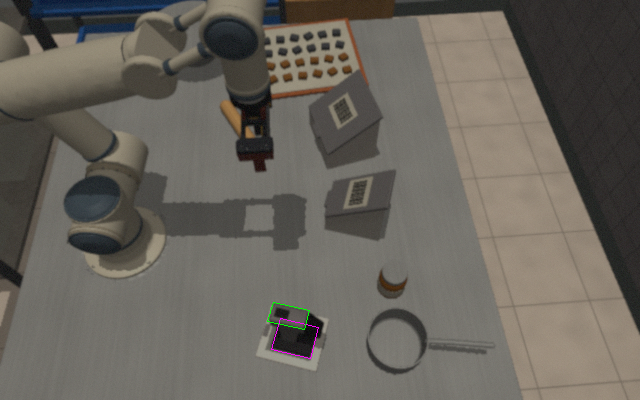

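The scanner stands upright in the middle of the plate at (293,335), matching the outlines, and everything else is where it was.

```bash
python3 -c "
from station import *
print(hand_in())"
```

```text
the job is handed in; nothing more can be done
None
```

I held the scanner aimed at the wide bin's label for over 2 s and set it back upright in the middle of its plate; the last picture shows nothing else moved, and the job is handed in, but no verdict came back.

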